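# Nest the tapered beakers and roll the tote into the washer bay

## Task

Nest the two loose collared beakers from the bench in the one standing in the grey tote, one in the other, each fully home with its collar resting level on the rim below; lower them in, do not drop them. Then push the tote along the rollers into the bay until it rests against the buffers, with the stack still upright, and leave the tote on its rollers and all other things undisturbed.

Things in the scene. Friction and masses are not known exactly. Their poses are not given: they have to be found in the camera images.
- beaker1: Loose white plastic beaker, height 86 mm. Top 30 mm is a straight collar of outer diameter 60 mm (bore 54 mm, wall 3 mm); below the collar the outside steps in to 51 mm and tapers to 34 mm at the foot. Mouth up. Origin at the centre of the underside, z up its axis. Lowered fully home in another such beaker, its collar's lower edge rests on the other's rim: its origin is then 30 mm above the other's. Side play when home about 1.5 mm. About 40 g. Stands on the bench.
- beaker2: The same as beaker1, stands elsewhere on the bench.
- base: The same kind of beaker, standing in the middle of the tote in a square of low ribs (12 mm deep cell, 2 to 3 mm play): it receives the others.
- tote: Open grey plastic tote, 130 mm (own x) by 200 mm (own y), 50 mm high, walls and floor 4 mm, about 0.5 kg, riding on the rollers of the track with its long side along the track; it rolls with about 1 N of push. Origin at the centre of the underside, which is 45 mm above the bench.
- track: Fixed roller track on the bench, 460 mm long along its own y, 160 mm wide; freely turning steel rollers, tops 45 mm above the bench; side rails 56 mm high, 136 mm apart. Its own -y end is the bay: cheeks 92 mm high along the last 200 mm, and an end stop with two rubber buffers. Origin on the bench, at the middle of the roller row; x across, y along it, away from the bay.
- bay (a point): Where the tote's origin lies when the tote is fully in the bay, touching the buffers: 120 mm from the track's origin towards its own -y, 45 mm above the bench. Axes as the track's.
- vial: Small amber screw-lid jar, diameter 38 mm, height 48 mm, standing in the tote at its bay end; stays there and rides along. Origin under its base.
- pot: Wide straight-sided white beaker, no collar, diameter 62 mm, height 60 mm; not part of the job; origin under its base
- bottle: Screw-cap reagent bottle, diameter 68 mm, height 150 mm; origin under its base
- jar: White screw-lid jar, diameter 72 mm, height 90 mm; origin under its base
- tipbox: Grey box of pipette tips with a clear lid, 80 x 120 x 56 mm; origin under its centre
- spatula: Steel spatula 180 mm long, lying flat, along its own x
Things that resemble listed ones, but are neither listed nor needed, are in the scene too. Leave any orange, red or turquoise look-alike of the beaker1 alone.

How it is judged (in metres and radians):
On the way, in this order (a step that is already met when the one before it is completed fails the run):
1. one loose beaker is fully home in the beaker in the tote (((z of beaker1 in the frame of base between 0.0275 and 0.032 m and horizontal distance between beaker1 and base below 0.004 m and angle between the z axis of beaker1 and the z axis of base, either way round below 0.06 rad) or (z of beaker2 in the frame of base between 0.0275 and 0.032 m and horizontal distance between beaker2 and base below 0.004 m and angle between the z axis of beaker2 and the z axis of base, either way round below 0.06 rad))), for 0.2 s.
2. the other loose beaker is fully home in that one (((z of beaker1 in the frame of base between 0.0275 and 0.032 m and horizontal distance between beaker1 and base below 0.004 m and angle between the z axis of beaker1 and the z axis of base, either way round below 0.06 rad and z of beaker2 in the frame of beaker1 between 0.0275 and 0.032 m and horizontal distance between beaker2 and beaker1 below 0.004 m and angle between the z axis of beaker2 and the z axis of beaker1, either way round below 0.06 rad) or (z of beaker2 in the frame of base between 0.0275 and 0.032 m and horizontal distance between beaker2 and base below 0.004 m and angle between the z axis of beaker2 and the z axis of base, either way round below 0.06 rad and z of beaker1 in the frame of beaker2 between 0.0275 and 0.032 m and horizontal distance between beaker1 and beaker2 below 0.004 m and angle between the z axis of beaker1 and the z axis of beaker2, either way round below 0.06 rad))), for 0.2 s.
3. the tote with the stack is in the bay against the buffers (((z of beaker1 in the frame of base between 0.0275 and 0.032 m and horizontal distance between beaker1 and base below 0.004 m and angle between the z axis of beaker1 and the z axis of base, either way round below 0.06 rad and z of beaker2 in the frame of beaker1 between 0.0275 and 0.032 m and horizontal distance between beaker2 and beaker1 below 0.004 m and angle between the z axis of beaker2 and the z axis of beaker1, either way round below 0.06 rad) or (z of beaker2 in the frame of base between 0.0275 and 0.032 m and horizontal distance between beaker2 and base below 0.004 m and angle between the z axis of beaker2 and the z axis of base, either way round below 0.06 rad and z of beaker1 in the frame of beaker2 between 0.0275 and 0.032 m and horizontal distance between beaker1 and beaker2 below 0.004 m and angle between the z axis of beaker1 and the z axis of beaker2, either way round below 0.06 rad)) and y of tote in the frame of bay between -0.005 and 0.006 m and z of tote in the frame of bay below 0.006 m and angle between tote's own z axis and vertical below 0.05 rad), for 0.2 s.
At the end, for the whole second after the job is handed in: Both loose beakers and the tote's beaker form one stack, each home in the one below (height within 2 mm, sideways 4 mm, level to 0.06 rad), upright in its cell; the tote lies flat on the rollers within 6 mm of touching the buffers; all at rest (all of step 3 and z of base in the frame of tote below 0.008 m and horizontal distance between base and tote below 0.009 m and angle between base's own z axis and vertical below 0.06 rad and linear speed of each of beaker1, beaker2, tote below 0.02 m/s).
It fails at once if a loose beaker falls freely (faster than 0.5 m/s, more than about 13 mm, out of the gripper) ((linear speed of beaker1 above 0.5 m/s and contact force between the fingers and beaker1 below 0.05 N) or (linear speed of beaker2 above 0.5 m/s and contact force between the fingers and beaker2 below 0.05 N)).
It fails at once if the tote is lifted off the rollers or tipped (z of tote in the frame of bay above 0.02 m or angle between tote's own z axis and vertical above 0.15 rad).
It fails at once if the small jar in the tote is taken out or tipped (z of vial in the frame of tote above 0.03 m or angle between vial's own z axis and vertical above 0.5 rad).
It fails at once if another thing on the bench is moved by more than 30 mm or tipped (distance of any of pot, bottle, jar, tipbox, spatula from where it was at the start of the episode above 0.03 m or angle between any of pot, bottle, jar, tipbox's own z axis and vertical above 0.4 rad).
It also fails if it takes over 67 s, if anything falls off the work surface, if the arm or the gripper's body presses on something with over 40 N, if the wrist force passes 120 N, or if a joint passes its speed limit or range.

## Robot

A 6-joint arm with a two-finger parallel gripper is mounted at the origin on the work surface. World frame = base frame: x ahead of the robot, y to its left, z up, the work surface at z = 0. Lengths are in mm, angles in rad, forces in N, time in s.
With the tool pointing down it reaches from about 250 to 775 mm from the base axis. Payload 4 kg.
Tool frame: the origin (TCP) lies where the fingers leave the gripper's body, on its centre line; the fingertips stand 73 mm ahead of it and the grasp point (between the pads) lies 54 mm ahead of it (tcp_to_tips is the distance from the TCP to the fingertips, in mm); z points along the fingers, y is the line along which they close (so a half turn about z gives the same grasp; the last joint's range is limited). The gripper opens to 85 mm and grips with 20 to 120 N. Pads are 22 mm wide; open, the fingers measure 114 mm over their backs; the gripper's body (76 mm by 85 mm) begins 54 mm behind the grasp point. The pads swing forward as they close: fully open they stand 13 mm farther back than shut.
Start: joints at [-0.103, 0.087, 1.371, -0, 1.684, -0.103], TCP at [550.009, -0.006, 303.941] pointing down, gripper open.
Joint ranges: [-3.1, 3.1], [-0.76, 2.03], [0.27, 2.55], [-1.08, 4.22], [0.17, 2.65], [-2.57, 2.57]. Speed limits (rad/s): [2.79, 2.79, 3.14, 3.14, 3.14, 3.14].

## Interface

Orientations are given as a unit quaternion [x, y, z, w].
In Python, from bench import sense, get_image, hand_in, search_frame, spot_point, tcp_to_tips gives the robot as it stands. The module is installed in compiled form; this text tells all that it offers.
- The arm moves only by the shell command python3 -m crank 'ROWS'. ROWS is JSON, a list of rows, each a list of 5 numbers: the opening, from 0 (shut) to 1 (fully open), then the shift along the tool's x, y, z in mm, then the turn about the tool's z in rad. A call has 1 to 20 rows; each row shifts and turns the commanded pose from where the row before left it, along the tool's axes as they then stand; what a row does not reach is not made up. A row lasts 1/12 s, in which the tool goes at most 41.7 mm and 7.16 degrees, less where a joint would pass 70% of its speed; a pose out of reach is approached as far as the arm can. A call with a gripper value outside its range is refused whole. The fingers move at their own pace and stop on an object; the grip force is fixed at half the most. Time passes only in rows, so rows that do not move let the fingers close. It gives the time, the measured TCP pose, the force, the opening and the grip force at its end, in the units of the state.
- sense(): the state, without advancing time (a new reading comes with each control period).
- get_image(name): name is "scene" or "side" or "wrist"; returns a dict with "pixels" (384x512x3 uint8, blue, green, red), "z_map" (384x512 float32, mm along the optical axis (not along the pixel's ray), 0 where there is no reading), "intrinsics" (3x3 intrinsics, pixels), "R" (3x3) and "t" (3): a world point X has camera coordinates R X + t; the wrist camera has in their place "hand_eye" (4x4, takes a point from camera to tool coordinates, whose origin is the TCP and whose axes are the flange's). Camera axes: x right, y down, z forward; pixel columns grow to the right and rows downward; lengths in mm; the calibration is good to about 2 mm. A picture is of the moment at which its call begins: read the wrist's pose just before it.
- hand_in(): hands the job in; it is judged then, once.
Trained networks look in a picture, given as the dict that the camera call returned (one of the last four; its "shot" number tells which), for a name from the list of things; names that differ only in an ending like _2 or _b are one class to them, and where a whole thing is asked for, a point or a joint stands for the part that bears it (a point fixed in the world has none). Each returns a list of dicts, best first, with "confidence" (0 to 1); they miss things now and then, are a little off and sometimes report something else, mostly with a low value. They report only what shows in the picture. A call takes as long as a camera call. They do not tell look-alikes from the thing itself.
- search_frame(picture, label): "extent" ([left, top, right, bottom] in pixels, round what is visible of it).
- spot_point(picture, label): "position" ([column, row] in pixels: a listed point, or the origin of a listed thing).
The state is a dict: "time": time; "qpos": joint angles; "qvel": joint speeds; "tau": joint torques, N m; "ee_pos": TCP position; "orientation": TCP orientation; "wrist_force": force on the tool from outside, world axes, zero at the start; "wrist_torque": the same for the moment, N m; "grip_width": opening from 0.0 (shut) to 1.0 (fully open); "gripper_force": force on a finger pad.
Only numpy, scipy, OpenCV 4.12 (cv2) and the standard library are available. Lean on these libraries where they do the work, as an engineer would, in place of code of your own. Each camera call takes 0.05 s, during which the arm holds its last target. There are 200 camera calls.

## Working session

There is one attempt and no reset: what is moved stays moved. The work goes in short steps, Python scripts to look and compute and a shell command to move; the robot and the scene stay as the last step left them, time stands still between calls to the robot, and variables do not carry over. Pictures are saved under pics/ and viewed, at most 10 in all, crops included, and the job is handed in when it is done.

```bash
mkdir -p pics; cat > h.py <<'E'
import numpy as np, cv2
from bench import *
from scipy.spatial.transform import Rotation as Ro
def world(im,u,v,d=None,st=None):
    K=im["intrinsics"]; u=np.asarray(u,float);v=np.asarray(v,float)
    if d is None: d=im["z_map"][v.astype(int),u.astype(int)]
    c=np.stack([(u-K[0,2])/K[0,0]*d,(v-K[1,2])/K[1,1]*d,d],-1)
    if "R" in im: return (c-im["t"])@im["R"]
    H=np.array(im["hand_eye"]); t=c@H[:3,:3].T+H[:3,3]
    return Ro.from_quat(st["orientation"]).apply(t.reshape(-1,3)).reshape(t.shape)+st["ee_pos"]
def cloud(im,st=None):
    v,u=np.mgrid[:384,:512]; return world(im,u,v,st=st)
E
cat > a.py <<'E'
from h import *
s=sense();print({k:np.round(s[k],3) for k in s})
a=get_image("scene");b=get_image("side")
for n,i in(("scene",a),("side",b)):
    cv2.imwrite(f"pics/{n}0.png",i["pixels"]); print(n,np.round(-i["R"].T@i["t"]))
    for l in["beaker1","base","tote","bay","vial","pot","track"]:
        print(l,[([int(x) for x in r["extent"]],round(r["confidence"],2)) for r in search_frame(i,l)][:6] if l!="bay" else spot_point(i,l))
E
python3 a.py
```

```text
{'time': np.float64(0.0), 'qpos': array([-0.103,  0.088,  1.372, -0.   ,  1.684, -0.103]), 'qvel': array([-0.   ,  0.   , -0.001, -0.001, -0.001,  0.001]), 'tau': array([ 0.0000e+00, -3.5186e+01, -3.1328e+01,  0.0000e+00,  1.1000e-02,
        0.0000e+00]), 'ee_pos': array([5.49667e+02, 2.20000e-02, 3.02719e+02]), 'orientation': array([ 0.707,  0.707, -0.001, -0.001]), 'wrist_force': array([-0.068, -0.091, -0.608]), 'wrist_torque': array([-0.041, -0.032,  0.027]), 'gripper_force': np.float64(0.0), 'grip_width': np.float64(1.002)}
scene [ 872. -278.  887.]
beaker1 [([118, 221, 146, 253], 0.86), ([318, 137, 342, 164], 0.69), ([299, 114, 317, 144], 0.67)]
base []
tote [([271, 192, 369, 276], 0.67)]
bay [{'position': [365.9, 135.8], 'confidence': 0.71}, {'position': [142.2, 355.7], 'confidence': 0.57}, {'position': [259.4, 267.8], 'confidence': 0.56}]
vial [([284, 236, 303, 253], 0.59), ([201, 187, 396, 319], 0.38)]
pot [([243, 172, 268, 204], 0.67), ([355, 107, 382, 144], 0.62), ([312, 211, 334, 245], 0.38)]
track [([200, 183, 400, 322], 0.81), ([93, 257, 134, 330], 0.64)]
side [ 308. -863.  977.]
beaker1 [([196, 153, 217, 187], 0.96), ([231, 286, 258, 327], 0.92), ([221, 124, 241, 155], 0.85), ([153, 127, 169, 157], 0.6), ([187, 128, 206, 158], 0.56)]
base [([298, 147, 322, 181], 0.65)]
tote [([282, 141, 338, 204], 0.61)]
bay [{'position': [317.2, 217.3], 'confidence': 0.76}, {'position': [267.6, 112.8], 'confidence': 0.57}]
vial [([305, 176, 322, 187], 0.5), ([230, 287, 255, 325], 0.17)]
pot [([226, 183, 247, 218], 0.62)]
track [([275, 132, 358, 268], 0.97)]
```

```bash
python3 - <<'E'
import cv2
for n in("scene","side"):
    i=cv2.imread(f"pics/{n}0.png"); cv2.imwrite(f"pics/{n}0b.png",cv2.resize(i,(800,600),interpolation=cv2.INTER_CUBIC))
E
```

```text
(no output)
```

View pics/scene0b.png

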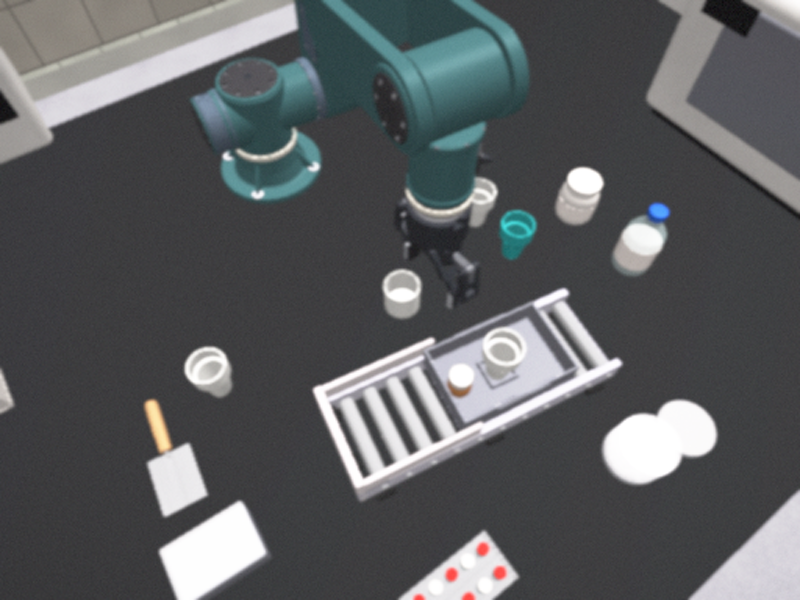

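View pics/side0b.png

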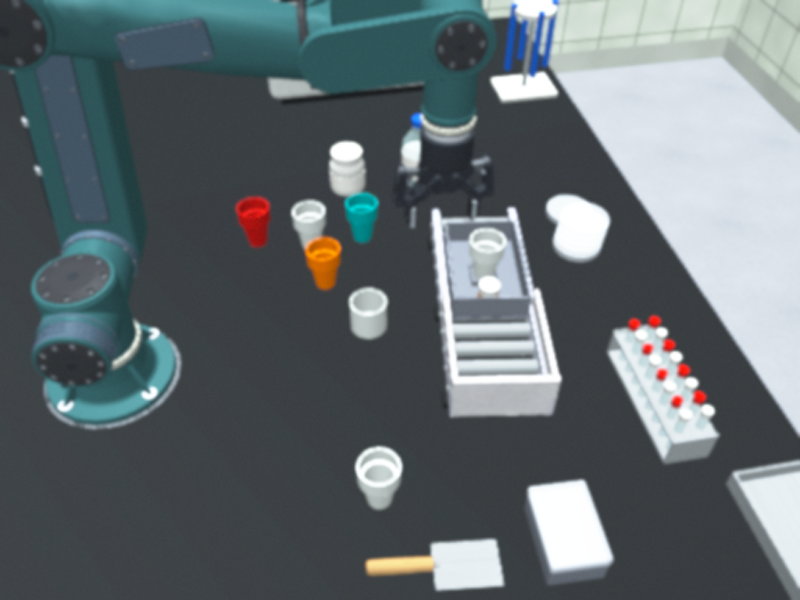

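Scene view (800-px): white beaker at (209,372), base beaker at (503,352) in the tote, vial (460,380), pot (402,293), white beaker (480,200) partly hidden, turquoise (516,233). Side view: white beakers at (379,475) and (309,222); red (254,220), orange (323,262) and turquoise (362,217) look-alikes; pot (368,312) has no collar. I choose the two white collared ones. Now their positions.

```bash
cat > m.py <<'E'
from h import *
from scipy.optimize import least_squares
def fitc(P,r):  # robust circle
    f=lambda c:np.hypot(P[:,0]-c[0],P[:,1]-c[1])-r
    return least_squares(f,P[:,:2].mean(0),loss="soft_l1",f_scale=1.5)
def rim(W,box,zt,r=28.5,m=0):
    l,t,R,b=[int(x) for x in box]; P=W[max(t-4,0):b+4,max(l-4,0):R+4].reshape(-1,3)
    P=P[np.isfinite(P).all(1)]; P=P[(P[:,2]>zt-5)&(P[:,2]<zt+6)]
    if len(P)<6: return None
    s=fitc(P,r); return np.round(s.x,1),len(P),np.round(np.median(P[:,2]),1),round(float(np.median(abs(s.fun))),1)
E
python3 - <<'E'
from m import *
S={n:get_image(n) for n in("scene","side")}; C={n:cloud(S[n]) for n in S}
B=[("side","red",(153,127,172,157),86),("side","white2",(187,128,209,158),86),("side","orange",(196,153,217,187),86),("side","turq",(221,124,241,155),86),("side","white1",(231,286,258,327),86),("scene","white1",(118,221,146,253),86),("scene","white2",(299,114,317,144),86),("scene","turq",(318,137,342,164),86),("scene","base",(308,208,338,245),135),("side","base",(298,147,322,181),135),("side","pot",(226,183,247,218),60),("side","jar",(210,90,234,125),90),("scene","bottle",(390,130,428,177),110)]
for n,l,b,z in B: print(n,l,rim(C[n],b,z,r=28.5 if l!="bottle" else 30))
# tote / track
for n in S:
    W=C[n]; 
    for l in("tote","track"):
        for r in search_frame(S[n],l)[:1]:
            e=[int(x) for x in r["extent"]];P=W[e[1]-3:e[3]+4,e[0]-3:e[2]+4].reshape(-1,3)
            for lo,hi in((53,59),(88,99)):
                Q=P[(P[:,2]>lo)&(P[:,2]<hi)][:,:2].astype(np.float32)
                if len(Q)>20: c,wh,a=cv2.minAreaRect(Q);print(n,l,lo,len(Q),np.round(c),np.round(wh),round(a,1))
np.savez("c.npz",scene=C["scene"],side=C["side"],ps=S["scene"]["pixels"],pd=S["side"]["pixels"])
E
```

```text
side red (array([258. , 288.3]), 39, np.float64(83.0), 1.0)
side white2 (array([361.2, 254.4]), 73, np.float64(82.8), 3.1)
side orange (array([373.8, 147. ]), 53, np.float64(82.7), 1.2)
side turq (array([462.4, 263. ]), 38, np.float64(82.8), 0.9)
side white1 (array([ 393.9, -312.2]), 129, np.float64(83.2), 1.0)
scene white1 (array([ 394.8, -311. ]), 131, np.float64(85.2), 0.8)
scene white2 (array([360.6, 258. ]), 57, np.float64(84.6), 1.1)
scene turq (array([462.2, 264.3]), 98, np.float64(84.6), 0.9)
scene base (array([649.2,  61.9]), 137, np.float64(134.1), 0.9)
side base (array([648.8,  60.4]), 58, np.float64(131.5), 1.2)
side pot (array([435.5,  27.1]), 61, np.float64(56.8), 1.2)
side jar (array([457.3, 432.1]), 128, np.float64(86.5), 7.6)
scene bottle (array([606.5, 443.2]), 114, np.float64(110.5), 2.5)
scene tote 53 646 [657.  93.] [270. 159.] 82.5
scene tote 88 996 [656.  56.] [219. 160.] 76.1
scene track 53 1101 [626.  28.] [480. 348.] 60.5
scene track 88 1858 [636. -24.] [377. 160.] 80.9
side tote 53 310 [652.  80.] [284. 161.] 80.0
side tote 88 556 [642.  39.] [250. 159.] 82.4
side track 53 492 [685.   4.] [457. 248.] 80.7
side track 88 1079 [635. -25.] [382. 159.] 80.7
```

```bash
python3 -m crank '[[1,-22,-11,3,0],[1,-22,-11,3,0],[1,-22,-11,3,0],[1,-22,-11,3,0],[1,-22,-11,3,0],[1,-22,-11,3,0],[1,-22,-11,3,0],[1,-22,-11,3,0],[1,-22,-11,3,0],[1,-22,-11,3,0],[1,-22,-11,3,0],[1,-22,-11,3,0],[1,-22,-11,3,0],[1,-22,-11,3,0],[1,0,0,0,0],[1,0,0,0,0]]'
cat > w.py <<'E'
from m import *
import sys
def look(name,z,c,R=50,r=28.5):
    s=sense(); w=get_image("wrist"); W=cloud(w,s); cv2.imwrite(f"pics/{name}.png",w["pixels"])
    ok=w["z_map"]>0; P=W[ok]; P=P[(abs(P[:,2]-z)<6)&(np.hypot(P[:,0]-c[0],P[:,1]-c[1])<R)]
    print("tcp",np.round(s["ee_pos"],1),np.round(s["orientation"],3),"n",len(P))
    if len(P)>10:
        f=fitc(P,r); print("circle",np.round(f.x,1),"z",np.round(np.percentile(P[:,2],[10,50,90]),1),"err",round(float(np.median(abs(f.fun))),2),"need x(y_w),y(x_w):",np.round([f.x[1]-s["ee_pos"][1],f.x[0]-s["ee_pos"][0]],1))
if __name__=="__main__": look(sys.argv[1],float(sys.argv[2]),(float(sys.argv[3]),float(sys.argv[4])))
E
python3 w.py w1 86 394 -311; python3 -c "import bench;print(bench.tcp_to_tips if not callable(bench.tcp_to_tips) else bench.tcp_to_tips())"
```

```text
time: 2.43
ee_pos: [395.4, -308.7, 261.6]
orientation: [0.708, 0.706, 0.0, -0.0]
wrist_force: [0.5, 0.1, -0.3]
grip_width: 1.006
gripper_force: 0.0
tcp [ 395.4 -308.7  261.6] [ 0.708  0.706  0.    -0.   ] n 844
circle [ 394.9 -309.2] z [82.  85.5 86.5] err 0.81 need x(y_w),y(x_w): [-0.5 -0.5]
72.6
```

View pics/w1.png

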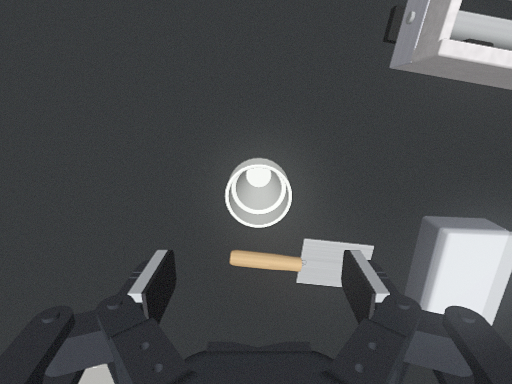

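The wrist view shows the white collared beaker at (258,192), mouth up, spatula clear at (300,255). Descend and grip.

```bash
python3 -m crank '[[1,-0.5,-0.5,15,0],[1,0,0,15,0],[1,0,0,15,0],[1,0,0,15,0],[1,0,0,15,0],[1,0,0,15,0],[1,0,0,15,0],[1,0,0,15,0],[1,0,0,13,0],[1,0,0,0,0],[1,0,0,0,0],[0.4,0,0,0,0],[0.4,0,0,0,0],[0.4,0,0,0,0],[0.4,0,0,0,0],[0.4,0,0,0,0],[0.4,0,0,0,0],[0.4,0,0,0,0]]'
```

```text
time: 3.98
ee_pos: [396.4, -309.3, 130.8]
orientation: [0.707, 0.707, 0.0, 0.002]
wrist_force: [0.8, 1.5, 5.5]
grip_width: 0.678
gripper_force: 64.5
```

```bash
python3 -m crank '[[0.4,0,0,-6,0],[0.4,0,0,-14,0],[0.4,0,0,-20,0],[0.4,0,0,-20,0],[0.4,0,0,-20,0],[0.4,0,0,-20,0],[0.4,0,0,-20,0],[0.4,0,0,-20,0],[0.4,0,0,-20,0],[0.4,0,0,-10,0],[0.4,0,0,0,0]]'
python3 -m crank '[[0.4,10,8,0,0],[0.4,17,16,0,0],[0.4,17,16,0,0],[0.4,17,16,0,0],[0.4,17,16,0,0],[0.4,17,16,0,0],[0.4,17,16,0,0],[0.4,17,16,0,0],[0.4,17,16,0,0],[0.4,17,16,0,0],[0.4,17,16,0,0],[0.4,17,16,0,0],[0.4,17,16,0,0],[0.4,17,16,0,0],[0.4,17,16,0,0],[0.4,15,16,0,0],[0.4,7,5,0,0],[0.4,0,0,0,0],[0.4,0,0,0,0],[0.4,0,0,0,0]]'
python3 w.py w2 135 649 61
```

```text
time: 4.9
ee_pos: [396.0, -309.1, 301.9]
orientation: [0.707, 0.707, 0.0, 0.003]
wrist_force: [0.2, -1.2, -0.1]
grip_width: 0.679
gripper_force: 64.0
time: 6.57
ee_pos: [647.8, -39.4, 298.3]
orientation: [0.707, 0.707, -0.001, -0.0]
wrist_force: [0.8, -0.3, -0.2]
grip_width: 0.677
gripper_force: 64.1
tcp [647.8 -39.4 298.3] [ 0.707  0.707 -0.001 -0.   ] n 1246
circle [650.1  63.2] z [132.2 134.6 135.6] err 0.9 need x(y_w),y(x_w): [102.6   2.3]
```

View pics/w2.png

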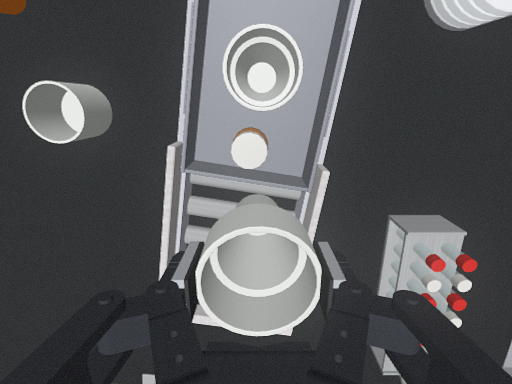

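Base rim at (262,68) with the vial at (250,148); held beaker's rim at (258,280). Measure the held rim relative to the TCP.

```bash
python3 w.py w3 254 648 -39; python3 w.py w3b 135 649 61; python3 - <<'E'
from m import *
a=get_image("scene");W=cloud(a);s=sense()
for z,c in((254,(648,-39)),(134.5,(649,61))):
    P=W[a["z_map"]>0];P=P[(abs(P[:,2]-z)<6)&(np.hypot(P[:,0]-c[0],P[:,1]-c[1])<45)]
    if len(P)>10:print(np.round(fitc(P,28.5).x,1),len(P),np.round(np.median(P[:,2]),1),s["ee_pos"])
E
```

```text
tcp [647.8 -39.5 298.8] [ 0.708  0.707 -0.    -0.   ] n 4618
circle [647.3 -39.4] z [249.3 253.2 255.9] err 0.86 need x(y_w),y(x_w): [ 0.1 -0.5]
tcp [647.8 -39.6 299.1] [ 0.708  0.707 -0.     0.   ] n 1228
circle [650.1  63.2] z [132.3 134.6 135.6] err 0.85 need x(y_w),y(x_w): [102.8   2.2]
[647.6 -42.2] 134 253.4 [648.01249971 -39.4350575  299.34506444]
[649.3  61.6] 110 134.0 [648.01249971 -39.4350575  299.34506444]
```

```bash
python3 -m crank '[[0.4,8,0.3,0,0],[0.4,15,0.5,0,0],[0.4,15,0.5,0,0],[0.4,15,0.5,0,0],[0.4,15,0.5,0,0],[0.4,15,0,0,0],[0.4,12,0,0,0],[0.4,8,0,0,0],[0.4,0,0,0,0],[0.4,0,0,0,0],[0.4,0,0,8,0],[0.4,0,0,8,0],[0.4,0,0,8,0],[0.4,0,0,8,0],[0.4,0,0,4,0],[0.4,0,0,0,0],[0.4,0,0,0,0]]'
cat > chk.py <<'E'
from m import *
import sys
s=sense();p=s["ee_pos"]; print(np.round(p,1),np.round(s["wrist_force"],1))
for n in("scene","side"):
    a=get_image(n);W=cloud(a);ok=a["z_map"]>0
    for l,z0,z1 in(("base collar",107,135),("held collar",float(sys.argv[1])-28,float(sys.argv[1])-1)):
        P=W[ok];P=P[(P[:,2]>z0)&(P[:,2]<z1)&(np.hypot(P[:,0]-p[0],P[:,1]-p[1])<36)]
        f=fitc(P,30) if len(P)>10 else None
        if f: print(n,l,np.round(f.x,1),len(P),round(float(np.median(abs(f.fun))),1))
E
python3 chk.py 218
```

```text
time: 8.18
ee_pos: [650.7, 64.3, 262.3]
orientation: [0.707, 0.707, -0.0, -0.0]
wrist_force: [0.2, 0.1, -0.4]
grip_width: 0.678
gripper_force: 64.1
[650.7  64.3 262.3] [ 0.2  0.1 -0.4]
scene base collar [648.6  62.8] 211 0.6
scene held collar [651.4  62.6] 296 1.4
side base collar [649.1  62.5] 247 1.6
side held collar [649.1  60.7] 377 1.6
```

```bash
python3 -m crank '[[0.4,0,0,5,0],[0.4,0,0,5,0],[0.4,0,0,5,0],[0.4,0,0,5,0],[0.4,0,0,5,0],[0.4,0,0,5,0],[0.4,0,0,2,0],[0.4,0,0,0,0],[0.4,0,0,0,0]]'; python3 chk.py 186
```

```text
time: 9.03
ee_pos: [650.8, 64.5, 230.8]
orientation: [0.707, 0.707, -0.0, -0.0]
wrist_force: [-0.5, -0.4, -1.0]
grip_width: 0.675
gripper_force: 64.1
[650.8  64.5 230.8] [-0.5 -0.4 -1. ]
scene base collar [649.   62.2] 279 2.0
scene held collar [651.5  62.9] 261 1.4
side base collar [649.4  63.3] 234 1.5
side held collar [648.8  60.9] 362 1.8
```

```bash
python3 -m crank '[[0.4,0,0,3,0],[0.4,0,0,3,0],[0.4,0,0,3,0],[0.4,0,0,3,0],[0.4,0,0,0,0]]'; python3 -m crank '[[0.4,0,0,2,0],[0.4,0,0,2,0],[0.4,0,0,1,0],[0.4,0,0,0,0],[0.4,0,0,0,0]]'
```

```text
time: 9.55
ee_pos: [650.4, 64.5, 217.7]
orientation: [0.707, 0.707, -0.001, -0.001]
wrist_force: [0.9, -0.2, -1.6]
grip_width: 0.676
gripper_force: 64.1
time: 9.97
ee_pos: [650.8, 64.5, 213.9]
orientation: [0.707, 0.707, -0.0, -0.0]
wrist_force: [-0.5, 0.8, -1.5]
grip_width: 0.674
gripper_force: 64.1
```

```bash
for i in 1; do python3 -m crank '[[0.4,0,0,1,0],[0.4,0,0,1,0],[0.4,0,0,0,0],[0.4,0,0,0,0]]'; done; python3 -m crank '[[0.4,0,0,1,0],[0.4,0,0,1,0],[0.4,0,0,0,0],[0.4,0,0,0,0]]'
```

```text
time: 10.3
ee_pos: [650.8, 64.5, 211.9]
orientation: [0.707, 0.707, -0.0, -0.0]
wrist_force: [-0.1, -0.4, -0.1]
grip_width: 0.673
gripper_force: 64.1
time: 10.63
ee_pos: [650.9, 64.5, 210.2]
orientation: [0.707, 0.707, 0.0, 0.0]
wrist_force: [-0.3, -0.4, 0.7]
grip_width: 0.674
gripper_force: 64.0
```

```bash
python3 -m crank '[[0.4,0,0,1,0],[0.4,0,0,0,0],[0.4,0,0,0,0]]'; python3 -m crank '[[0.4,0,0,1,0],[0.4,0,0,0,0],[0.4,0,0,0,0]]'
```

```text
time: 10.88
ee_pos: [651.3, 64.5, 210.0]
orientation: [0.707, 0.707, 0.001, 0.001]
wrist_force: [0.3, 0.2, 3.5]
grip_width: 0.676
gripper_force: 64.4
time: 11.13
ee_pos: [651.6, 64.4, 209.9]
orientation: [0.707, 0.707, 0.001, 0.001]
wrist_force: [0.7, 0.1, 5.9]
grip_width: 0.674
gripper_force: 64.7
```

Contact at the expected home height. Release, lift, and view.

```bash
python3 -m crank '[[0.4,0,0,-1.5,0],[0.4,0,0,0,0],[0.74,0,0,0,0],[0.8,0,0,0,0],[0.85,0,0,0,0],[1,0,0,0,0],[1,0,0,0,0],[1,0,0,0,0],[1,0,0,-6,0],[1,0,0,-10,0],[1,0,0,-15,0],[1,0,0,-20,0],[1,0,0,-20,0],[1,0,0,-20,0],[1,0,0,-20,0],[1,0,0,0,0]]'
python3 - <<'E'
from m import *
P=None
for n in("scene","side"):
    a=get_image(n);W=cloud(a);ok=a["z_map"]>0
    cv2.imwrite(f"pics/{n}1.png",a["pixels"])
    for l,z0,z1 in(("base",107,132),("b1",138,162),("rim",160,170)):
        P=W[ok];P=P[(P[:,2]>z0)&(P[:,2]<z1)&(np.hypot(P[:,0]-649,P[:,1]-62)<40)]
        f=fitc(P,30 if l!="rim" else 28.5);print(n,l,np.round(f.x,1),len(P),np.round(np.percentile(P[:,2],[50,98]),1))
        if l=="rim": 
            A=np.c_[P[:,:2]-f.x,np.ones(len(P))];print("tilt",np.round(np.linalg.lstsq(A,P[:,2],rcond=None)[0],3))
a=cv2.imread("pics/scene1.png")[160:300,240:420];b=cv2.imread("pics/side1.png")[110:250,250:430]
cv2.imwrite("pics/c1.png",cv2.resize(np.hstack([a,b]),(792,308),interpolation=cv2.INTER_CUBIC))
E
```

```text
time: 12.47
ee_pos: [651.9, 64.5, 327.9]
orientation: [0.707, 0.707, 0.004, 0.004]
wrist_force: [-1.1, 0.5, 1.2]
grip_width: 0.998
gripper_force: 0.0
scene base [655.6  57.7] 243 [120.9 131.5]
scene b1 [650.   60.8] 278 [149.4 161.4]
scene rim [649.5  61.7] 143 [164.3 167.2]
tilt [-1.00000e-03 -2.00000e-03  1.63878e+02]
side base [649.2  61.8] 194 [123.1 131.8]
side b1 [649.1  61.1] 317 [150.8 161.6]
side rim [648.5  61.1] 63 [161.7 165. ]
tilt [-8.00000e-03  6.00000e-03  1.61866e+02]
```

View pics/c1.png

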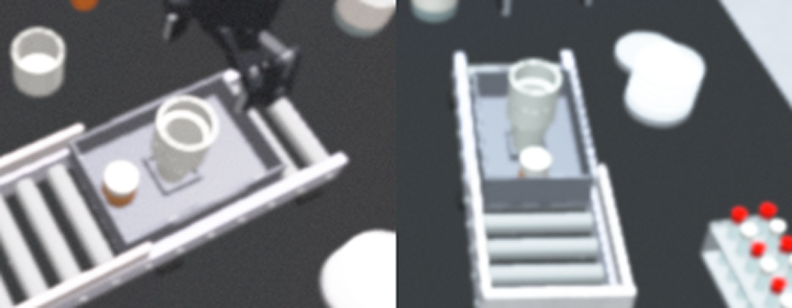

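Both crops show the beaker home, upright and level in the base (rim at z≈165). Next: white2 at about (361,257).

```bash
python3 -m crank '[[1,6,-9,0,0],[1,12,-18,4,0],[1,12,-18,4,0],[1,12,-18,4,0],[1,12,-18,4,0],[1,12,-18,4,0],[1,12,-18,4,0],[1,12,-18,4,0],[1,12,-18,4,0],[1,12,-18,4,0],[1,12,-18,4,0],[1,12,-18,4,0],[1,12,-18,4,0],[1,12,-18,4,0],[1,12,-18,4,0],[1,12,-18,4,0],[1,7,-12,4,0],[1,0,0,0,0],[1,0,0,0,0],[1,0,0,0,0]]'
python3 w.py w4 86 361 257
```

```text
time: 14.23
ee_pos: [359.5, 257.1, 255.5]
orientation: [0.707, 0.707, -0.001, 0.0]
wrist_force: [-0.2, -0.9, -0.4]
grip_width: 0.997
gripper_force: 0.0
tcp [359.5 257.1 255.5] [ 0.707  0.707 -0.001  0.   ] n 900
circle [361.9 261. ] z [82.  85.4 86.5] err 0.82 need x(y_w),y(x_w): [3.9 2.4]
```

View pics/w4.png

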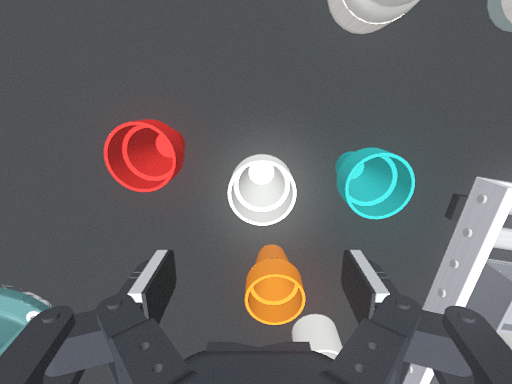

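White beaker at (262,188), red (145,155), turquoise (375,182), orange (275,290) clear. Descend with slightly reduced opening.

```bash
python3 -m crank '[[0.88,3.9,2.4,10,0],[0.88,0,0,15,0],[0.88,0,0,15,0],[0.88,0,0,15,0],[0.88,0,0,15,0],[0.88,0,0,15,0],[0.88,0,0,15,0],[0.88,0,0,15,0],[0.88,0,0,11,0],[0.88,0,0,0,0],[0.88,0,0,0,0],[0.4,0,0,0,0],[0.4,0,0,0,0],[0.4,0,0,0,0],[0.4,0,0,0,0],[0.4,0,0,0,0],[0.4,0,0,0,0],[0.4,0,0,0,0]]'
```

```text
time: 15.78
ee_pos: [363.1, 261.9, 131.9]
orientation: [0.707, 0.707, 0.002, 0.001]
wrist_force: [-0.4, 0.9, 6.2]
grip_width: 0.675
gripper_force: 64.4
```

```bash
python3 -m crank '[[0.4,0,0,-6,0],[0.4,0,0,-14,0],[0.4,0,0,-20,0],[0.4,0,0,-20,0],[0.4,0,0,-20,0],[0.4,0,0,-20,0],[0.4,0,0,-20,0],[0.4,0,0,-20,0],[0.4,0,0,-20,0],[0.4,0,0,-20,0],[0.4,0,0,-16,0],[0.4,0,0,-6,0],[0.4,0,0,0,0]]'
python3 -m crank '[[0.4,-9,9,0,0],[0.4,-18,17,0,0],[0.4,-18,17,0,0],[0.4,-18,17,0,0],[0.4,-18,17,0,0],[0.4,-18,17,0,0],[0.4,-18,17,0,0],[0.4,-18,17,0,0],[0.4,-18,17,0,0],[0.4,-18,17,0,0],[0.4,-18,17,0,0],[0.4,-18,17,0,0],[0.4,-18,17,0,0],[0.4,-18,17,0,0],[0.4,-18,17,0,0],[0.4,-18,17,0,0],[0.4,-18,17,0,0],[0.4,-8,8,0,0],[0.4,0,0,0,0],[0.4,0,0,0,0]]'
cat > q.py <<'E'
from m import *
from w import look
s=sense();p=s["ee_pos"];zr=p[2]-131.9+86
look("w5",165,(649,61)); look("w6",zr,(p[0],p[1]))
a=get_image("scene");W=cloud(a);s=sense()
for z,c in((zr,p[:2]),(164.5,(649,61))):
    P=W[a["z_map"]>0];P=P[(abs(P[:,2]-z)<6)&(np.hypot(P[:,0]-c[0],P[:,1]-c[1])<45)]
    if len(P)>10:print("scene",np.round(fitc(P,28.5).x,1),len(P),np.round(np.median(P[:,2]),1))
E
python3 q.py
```

```text
time: 16.87
ee_pos: [362.4, 261.5, 333.9]
orientation: [0.707, 0.707, 0.001, 0.0]
wrist_force: [0.8, 0.3, 0.2]
grip_width: 0.676
gripper_force: 64.0
time: 18.53
ee_pos: [650.9, -43.8, 329.9]
orientation: [0.707, 0.707, -0.001, -0.002]
wrist_force: [-0.2, 0.6, -0.1]
grip_width: 0.673
gripper_force: 64.0
tcp [650.9 -43.8 329.9] [ 0.707  0.707 -0.001 -0.002] n 1255
circle [650.4  63.1] z [162.  164.5 165.5] err 0.9 need x(y_w),y(x_w): [106.9  -0.5]
tcp [650.7 -43.2 330.7] [ 0.707  0.707 -0.001 -0.002] n 4753
circle [650.  -43.2] z [279.4 284.  285.9] err 0.81 need x(y_w),y(x_w): [-0.  -0.6]
scene [650.  -45.7] 172 284.4
scene [649.5  61.5] 110 163.9
```

```bash
python3 -m crank '[[0.4,8,0,0,0],[0.4,15,0,0,0],[0.4,15,0,0,0],[0.4,15,0,0,0],[0.4,15,0,0,0],[0.4,15,0,0,0],[0.4,15,0,0,0],[0.4,8.7,0,0,0],[0.4,0,0,0,0],[0.4,0,0,0,0],[0.4,0,0,8,0],[0.4,0,0,8,0],[0.4,0,0,8,0],[0.4,0,0,8,0],[0.4,0,0,5,0],[0.4,0,0,0,0],[0.4,0,0,0,0]]'
python3 -m crank '[[0.4,0,0,5,0],[0.4,0,0,5,0],[0.4,0,0,5,0],[0.4,0,0,5,0],[0.4,0,0,5,0],[0.4,0,0,5,0],[0.4,0,0,0,0],[0.4,0,0,0,0]]'
```

```text
time: 20.1
ee_pos: [651.0, 62.9, 294.6]
orientation: [0.707, 0.707, -0.0, -0.0]
wrist_force: [-0.7, -0.2, 0.1]
grip_width: 0.676
gripper_force: 64.0
time: 20.77
ee_pos: [651.0, 63.1, 264.7]
orientation: [0.707, 0.707, -0.0, -0.0]
wrist_force: [-0.5, 0.6, -0.5]
grip_width: 0.674
gripper_force: 64.0
```

```bash
python3 -m crank '[[0.4,0,0,3,0],[0.4,0,0,3,0],[0.4,0,0,3,0],[0.4,0,0,3,0],[0.4,0,0,0,0],[0.4,0,0,0,0]]'; python3 -m crank '[[0.4,0,0,2,0],[0.4,0,0,2,0],[0.4,0,0,2,0],[0.4,0,0,2,0],[0.4,0,0,0,0],[0.4,0,0,0,0]]'; python3 -m crank '[[0.4,0,0,1,0],[0.4,0,0,1,0],[0.4,0,0,0,0],[0.4,0,0,0,0]]'
```

```text
time: 21.27
ee_pos: [651.1, 63.1, 253.0]
orientation: [0.707, 0.707, -0.0, -0.0]
wrist_force: [0.1, -0.4, -0.5]
grip_width: 0.672
gripper_force: 64.0
time: 21.77
ee_pos: [651.1, 63.1, 245.1]
orientation: [0.707, 0.707, -0.0, -0.0]
wrist_force: [0.7, 0.1, 0.9]
grip_width: 0.678
gripper_force: 64.0
time: 22.1
ee_pos: [651.2, 63.1, 243.4]
orientation: [0.707, 0.707, -0.0, -0.0]
wrist_force: [0.1, -0.4, -0.7]
grip_width: 0.678
gripper_force: 64.0
```

```bash
python3 -m crank '[[0.4,0,0,1,0],[0.4,0,0,1,0],[0.4,0,0,0,0],[0.4,0,0,0,0]]'; python3 -m crank '[[0.4,0,0,1,0],[0.4,0,0,0,0],[0.4,0,0,0,0]]';  python3 -m crank '[[0.4,0,0,1,0],[0.4,0,0,0,0],[0.4,0,0,0,0]]'
```

```text
time: 22.43
ee_pos: [651.2, 63.1, 241.4]
orientation: [0.707, 0.707, -0.0, -0.0]
wrist_force: [0.4, 0.5, -0.6]
grip_width: 0.675
gripper_force: 64.1
time: 22.68
ee_pos: [651.4, 63.1, 241.1]
orientation: [0.707, 0.707, 0.0, 0.0]
wrist_force: [-0.1, -0.2, 1.8]
grip_width: 0.676
gripper_force: 64.2
time: 22.93
ee_pos: [651.7, 63.1, 240.9]
orientation: [0.707, 0.707, 0.001, 0.001]
wrist_force: [0.6, -0.4, 4.8]
grip_width: 0.676
gripper_force: 64.5
```

Home at the expected height. Release, rise, check the stack, and measure tote and track lines for the push.

```bash
python3 -m crank '[[0.4,0,0,-1.5,0],[0.4,0,0,0,0],[0.74,0,0,0,0],[0.8,0,0,0,0],[0.85,0,0,0,0],[1,0,0,0,0],[1,0,0,0,0],[1,0,0,0,0],[1,0,0,-6,0],[1,0,0,-10,0],[1,0,0,-15,0],[1,0,0,-20,0],[1,0,0,-20,0],[1,0,0,-20,0],[1,0,0,-10,0],[0,0,0,0,0]]'
cat > st.py <<'E'
from m import *
def stack(c,tag):
  for n in("scene","side"):
    a=get_image(n);W=cloud(a);ok=a["z_map"]>0; cv2.imwrite(f"pics/{n}{tag}.png",a["pixels"])
    for l,z0,z1 in(("base",107,132),("m",138,162),("t",168,190),("rim",189,199)):
        P=W[ok];P=P[(P[:,2]>z0)&(P[:,2]<z1)&(np.hypot(P[:,0]-c[0],P[:,1]-c[1])<36)]
        if len(P)<10: continue
        f=fitc(P,30 if l!="rim" else 28.5);print(n,l,np.round(f.x,1),len(P),np.round(np.percentile(P[:,2],[50,98]),1))
    P=W[ok];P=P[(P[:,2]>85)&(P[:,2]<99)&(np.hypot(P[:,0]-640,P[:,1])<330)]
    Q=P[(P[:,0]>540)&(P[:,0]<740)&(P[:,1]<280)&(P[:,1]>-240)][:,:2].astype(np.float32)
    r=cv2.minAreaRect(Q);print("tote+cheeks",np.round(r[0]),np.round(r[1]),round(r[2],1));np.save(f"q{n}{tag}.npy",P)
E
python3 -c "from st import *;stack((649,62),'2')"
python3 - <<'E'
import numpy as np
for n in("scene","side"):
    P=np.load(f"q{n}2.npy")[:,:2]-[649,62]; d=np.array([.162,.987]);e=np.array([.987,-.162])
    u=P@d;v=P@e;k=(abs(v)<100)
    print(n,np.histogram(u[k],np.arange(-320,140,10))[0])
    for lo,hi in((-300,-110),(-80,95)): print(np.round(np.percentile(v[k&(u>lo)&(u<hi)],[1,50,99]),1), np.round(np.percentile(u[k&(u>lo)&(u<hi)],[0.5,99.5]),1))
E
```

```text
time: 24.27
ee_pos: [651.9, 63.1, 346.9]
orientation: [0.707, 0.707, 0.003, 0.003]
wrist_force: [-1.3, -0.1, 1.3]
grip_width: 0.885
gripper_force: 0.0
scene base [649.1  62.1] 161 [121.9 131.9]
scene m [649.7  52.1] 245 [150.4 160.9]
scene t [650.4  59.1] 280 [178.5 189.5]
scene rim [649.7  60. ] 157 [194.  196.5]
tote+cheeks [636. -24.] [377. 160.] 80.7
side base [649.   62.6] 151 [120.2 131.8]
side m [649.7  61.7] 180 [151.7 161.5]
side t [649.   59.1] 284 [179.5 189.7]
side rim [649.2  58.8] 84 [191.4 194.5]
tote+cheeks [635. -26.] [381. 160.] 80.9
scene [  0   0   0   0 189 211  35  38  36  39  37  39  33  33  34  34  36  30
  36  33  33  35 182  84  95  79  51  25  28  28  34  30  28  25  16  13
  11  12  13  19  19 144  11   0   0]
[-78.2  17.1  81.1] [-275.8 -112.1]
[-66.9   9.6  73.5] [-79.8  94. ]
side [  0   0   0   0 301 115  22  25  21  17  26  21  19  20  24  17  17  20
  20  17  23  60 123  55  56  47  23  13  14  35  29  15  10  13  10  14
  11   6  11   5  12  54   5   0   0]
[-79.   -2.9  80.5] [-278.8 -111.8]
[-66.5  -2.   74.4] [-79.8  94.5]
```

```bash
python3 -c "
from h import *
print(np.round(get_image('wrist')['hand_eye'],2))"
python3 -m crank '[[0,0,0,0,0.082],[0,0,0,0,0.081],[0,8,-2.7,0,0],[0,16,0,0,0],[0,20,0,0,0],[0,20,0,0,0],[0,20,0,0,0],[0,20,0,0,0],[0,16,0,0,0],[0,10,0,0,0],[0,4,0,0,0],[0,0,0,0,0],[0,0,0,0,0]]'
```

```text
[[  0.    -0.95  -0.31  80.23]
 [  1.     0.     0.    -0.8 ]
 [ -0.    -0.31   0.95 -69.78]
 [  0.     0.     0.     1.  ]]
time: 25.5
ee_pos: [670.3, 195.5, 341.8]
orientation: [0.762, 0.647, -0.0, 0.0]
wrist_force: [0.2, -1.3, -0.6]
grip_width: -0.004
gripper_force: 0.0
```

```bash
python3 -m crank '[[0,0,0,10,0],[0,0,0,20,0],[0,0,0,20,0],[0,0,0,20,0],[0,0,0,20,0],[0,0,0,20,0],[0,0,0,20,0],[0,0,0,20,0],[0,0,0,20,0],[0,0,0,15,0],[0,0,0,10,0],[0,0,0,6,0],[0,0,0,0,0],[0,0,0,0,0]]'
python3 -m crank '[[0,-4,0,0,0],[0,-4,0,0,0],[0,-4,0,0,0],[0,-2,0,0,0],[0,-2,0,0,0],[0,-2,0,0,0],[0,-2,0,0,0],[0,-2,0,0,0],[0,0,0,0,0]]'
```

```text
time: 26.67
ee_pos: [670.5, 195.4, 141.4]
orientation: [0.763, 0.647, 0.0, 0.0]
wrist_force: [-0.3, -0.4, 0.6]
grip_width: 0.002
gripper_force: 0.0
time: 27.42
ee_pos: [666.7, 173.6, 140.9]
orientation: [0.762, 0.647, -0.0, 0.0]
wrist_force: [0.5, 0.6, 0.3]
grip_width: -0.0
gripper_force: 0.0
```

```bash
python3 -m crank '[[0,-1,0,0,0],[0,-1,0,0,0],[0,-1,0,0,0],[0,-1,0,0,0],[0,-1,0,0,0],[0,-1.5,0,0,0],[0,-2,0,0,0],[0,-2.5,0,0,0],[0,-3,0,0,0],[0,-3.5,0,0,0],[0,-4,0,0,0],[0,-4,0,0,0],[0,-4,0,0,0],[0,-4,0,0,0],[0,-4,0,0,0],[0,-4,0,0,0],[0,-4,0,0,0],[0,-4,0,0,0],[0,-4,0,0,0],[0,-4,0,0,0]]'
python3 -m crank '[[0,-4,0,0,0],[0,-4,0,0,0],[0,-4,0,0,0],[0,-4,0,0,0],[0,-4,0,0,0],[0,-4,0,0,0],[0,-4,0,0,0],[0,-4,0,0,0],[0,-4,0,0,0],[0,-4,0,0,0],[0,-4,0,0,0],[0,-4,0,0,0],[0,-3,0,0,0],[0,-2,0,0,0],[0,-1,0,0,0],[0,0,0,0,0]]'
python3 -c "from st import *;stack((638,-42),'3')"
```

```text
time: 29.08
ee_pos: [657.3, 116.9, 141.0]
orientation: [0.762, 0.647, 0.0, 0.0]
wrist_force: [0.6, 0.7, -0.1]
grip_width: -0.0
gripper_force: 0.7
time: 30.42
ee_pos: [648.6, 63.5, 141.1]
orientation: [0.762, 0.647, -0.0, 0.0]
wrist_force: [0.2, 0.1, 0.3]
grip_width: 0.001
gripper_force: 0.0
scene base [645.3 -42.3] 166 [120.4 131.5]
scene m [634.4 -58.1] 225 [150.6 161. ]
scene t [632.3 -51.6] 219 [178.4 189.8]
scene rim [632.3 -49.4] 136 [193.7 196.8]
tote+cheeks [627. -76.] [272. 161.] 80.6
side base [632.7 -46.2] 64 [118.7 131.3]
side m [624.1 -53. ] 110 [153.9 161.8]
side t [629.5 -51.4] 193 [179.8 189.7]
side rim [631.  -50.7] 62 [191.3 194.7]
tote+cheeks [628. -73.] [289. 160.] 80.7
```

```bash
python3 -m crank '[[0,-1,0,0,0],[0,-2,0,0,0],[0,-3,0,0,0],[0,-3,0,0,0],[0,-3,0,0,0],[0,-3,0,0,0],[0,-3,0,0,0],[0,-3,0,0,0],[0,-3,0,0,0],[0,-3,0,0,0],[0,-3,0,0,0],[0,-2,0,0,0],[0,-1.5,0,0,0],[0,-1.5,0,0,0],[0,-1,0,0,0],[0,-1,0,0,0]]'
python3 -m crank '[[0,-1,0,0,0],[0,-1,0,0,0],[0,-1,0,0,0],[0,-1,0,0,0],[0,-1,0,0,0],[0,-1,0,0,0]]'
```

```text
time: 31.85
ee_pos: [642.7, 27.4, 140.9]
orientation: [0.762, 0.647, 0.0, 0.0]
wrist_force: [1.6, 1.1, 0.9]
grip_width: -0.002
gripper_force: 0.5
time: 32.35
ee_pos: [641.7, 21.5, 140.9]
orientation: [0.762, 0.647, 0.0, 0.0]
wrist_force: [0.9, 0.5, -0.5]
grip_width: 0.002
gripper_force: 0.5
```

Travel so far about 154 mm; continue slowly until the force rises.

```bash
python3 -m crank '[[0,-1,0,0,0],[0,-1,0,0,0],[0,-1,0,0,0],[0,-1,0,0,0],[0,-1,0,0,0],[0,-1,0,0,0]]'; python3 -m crank '[[0,-1,0,0,0],[0,-1,0,0,0],[0,-1,0,0,0]]';python3 -m crank '[[0,-1,0,0,0],[0,-1,0,0,0],[0,-1,0,0,0]]'
```

```text
time: 32.85
ee_pos: [641.1, 18.1, 141.0]
orientation: [0.762, 0.648, 0.002, -0.002]
wrist_force: [2.7, 10.2, -0.5]
grip_width: -0.003
gripper_force: 5.1
time: 33.1
ee_pos: [641.0, 17.8, 141.1]
orientation: [0.762, 0.648, 0.005, -0.003]
wrist_force: [3.9, 16.0, -0.6]
grip_width: -0.002
gripper_force: 8.4
time: 33.35
ee_pos: [640.9, 17.5, 141.2]
orientation: [0.761, 0.649, 0.007, -0.005]
wrist_force: [5.6, 21.8, -0.2]
grip_width: 0.0
gripper_force: 11.6
```

Against the buffers (22 N). Back off gently, rise clear, and check.

```bash
python3 -m crank '[[0,2,0,0,0],[0,2,0,0,0],[0,2,0,0,0],[0,2,0,0,0],[0,4,0,0,0],[0,8,0,0,0],[0,8,0,0,0],[0,8,0,0,0],[0,0,0,0,0],[0,0,0,-15,0],[0,0,0,-20,0],[0,0,0,-20,0],[0,0,0,-20,0],[0,0,0,-20,0],[0,0,0,-20,0],[0,0,0,0,0]]'
python3 - <<'E'
from st import *
stack((623,-98),'4')
a=cv2.imread("pics/scene4.png")[160:340,180:420];b=cv2.imread("pics/side4.png")[110:290,220:460]
cv2.imwrite("pics/c4.png",cv2.resize(np.hstack([a,b]),(800,300),interpolation=cv2.INTER_CUBIC))
E
```

```text
time: 34.68
ee_pos: [647.1, 45.2, 261.8]
orientation: [0.762, 0.647, 0.004, 0.003]
wrist_force: [1.0, -0.9, 2.2]
grip_width: -0.001
gripper_force: 0.0
scene base [638.2 -91.8] 187 [120.  131.1]
scene m [632.9 -96.5] 228 [150.6 161.5]
scene t [626.  -94.9] 245 [178.2 189.7]
scene rim [624.9 -94.2] 177 [194.  196.8]
tote+cheeks [ 623. -102.] [220. 160.] 81.1
side base [624.2 -92.3] 169 [120.2 131.4]
side m [623.9 -93.5] 233 [151.9 161.3]
side t [623.8 -95.2] 318 [179.3 189.5]
side rim [623.9 -95.5] 103 [191.5 194.2]
tote+cheeks [ 623. -104.] [223. 160.] 80.8
```

View pics/c4.png

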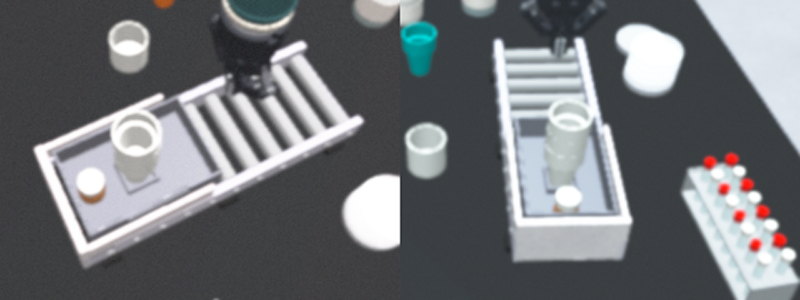

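The stack is upright and level (rim at z≈195), the vial is standing, and the tote is at the buffers with no visible rebound. Handing in.

```bash
python3 -c "
from bench import *
print(hand_in())"
```

```text
the job is handed in; nothing more can be done
None
```

I nested both loose beakers in the tote's beaker, pushed the tote against the buffers, and handed the job in at about 35 s; the last pictures showed the stack upright and the vial standing, and no verdict was returned.

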